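Lever up the drying-press lid and shim it open

ROBOT

A 6-joint arm with a two-finger parallel gripper is mounted at the origin on the work surface. World frame = base frame: x ahead of the robot, y to its left, z up, the work surface at z = 0. Lengths are in m, angles in degrees, forces in N, time in s.
With the tool pointing down it reaches from about 0.35 to 0.875 m from the base axis. Payload 4.2 kg.
Tool frame: the origin (TCP) lies between the finger pads; the fingertips stand 17 mm ahead of it and the grasp point (between the pads) lies 2 mm behind it; z points along the fingers, y is the line along which they close (so a half turn about z gives the same grasp; the last joint's range is limited). The gripper opens to 87 mm and grips with 3 to 60 N. Pads are 19 mm wide; open, the fingers measure 117 mm over their backs; the gripper's body (75 mm by 190 mm) begins 51 mm behind the grasp point.
Start: joints at [79.389, 22.042, 0.453, 0, -68.411, -14.817], TCP at [0.268, 0.564, 0.24] pointing down, gripper open.
Joint ranges: [-179.83, 179.83], [-69.29, 118.12], [-61.27, 80.66], [-181.25, 117.63], [-171.15, -9.14], [-177.46, 177.46]. Speed limits (degrees/s): [159.86, 159.86, 180, 180, 180, 180].

INTERFACE

Orientations are given as a 3x3 rotation matrix whose columns are the frame's x, y, z axes.
In Python, from station import sense, capture, r, masks_of gives the robot as it stands.
- The arm moves only by the tool apply_moves, never from a script. Its argument "steps" is a list that holds one entry, the list of rows, each a list of 7 numbers: the opening, from 0 (shut) to 1 (fully open), then the shift along the tool's x, y, z in mm, then the turn, a rotation vector about the tool's x, y, z in rad. A call has 1 to 12 rows; each row shifts and turns the commanded pose from where the row before left it, along the tool's axes as they then stand; what a row does not reach is not made up. A row lasts 1/8 s, in which the tool goes at most 62.5 mm and 10.7 degrees, less where a joint would pass 70% of its speed; a pose out of reach is approached as far as the arm can. A call with a gripper value outside its range is refused whole. The fingers move at their own pace and stop on an object; the grip force is fixed at half the most. Time passes only in rows, so rows that do not move let the fingers close. It gives the time, the measured TCP pose, the force and the opening at its end, in the units of the state.
- sense(): the state, without advancing time (a new reading comes with each control period).
- capture(name): name is "scene" or "side" or "wrist"; returns a dict with "color" (384x512x3 uint8, red, green, blue), "vfov" (degrees; the focal length in pixels is half the picture's height over the tangent of half this angle, whatever the lens; pixels are square), "cx", "cy" (the principal point, pixels), "dist" ([k1, k2, p1, p2, k3] as OpenCV has them; the pictures are not rectified), "T" (4x4, takes a point from camera to world coordinates). Camera axes: x right, y down, z forward; pixel columns grow to the right and rows downward; lengths in m; the calibration is good to about 2 mm. A picture is of the moment at which its call begins. There is no depth.
- r.finish_job(): hands the job in, once; it reports no verdict.
Trained networks look in a picture, given as the dict that the camera call returned (one of the last four; its "shot" number tells which), for a name from the list of things; names that differ only in an ending like _2 or _b are one class to them, and where a whole thing is asked for, a point or a joint stands for the part that bears it (a point fixed in the world has none). Each returns a list of dicts, best first, with "confidence" (0 to 1); they miss things now and then, are a little off and sometimes report something else, mostly with a low value. They report only what shows in the picture. A call takes as long as a camera call. They do not tell look-alikes from the thing itself.
- masks_of(picture, thing): "pixels" (384x512 bool, what is visible of it) and "box" ([left, top, width, height] in pixels, round what is visible of it).
The state is a dict: "time_s": time; "joints": joint angles; "joint_velocities": joint speeds; "effort": joint torques, N m; "tcp_pos": TCP position; "ee_rot": TCP orientation; "wrist_force": force on the tool from outside, world axes, zero at the start; "moment": the same for the moment, N m; "gripper_width": opening from 0.0 (shut) to 1.0 (fully open).
Only numpy, scipy, OpenCV 4.12 (cv2) and the standard library are available. Lean on these libraries where they do the work, as an engineer would, in place of code of your own. Each camera call takes 0.05 s, during which the arm holds its last target. There are 200 camera calls.

TASK

Air the paper-drying press: hold the steel pry bar by its handle, put its tip into the notch under the front edge of the heavy lid and lever the lid up about 2 cm over the ridge of the fulcrum block (the stiff hinges keep it where you leave it). Lay the bar flat on the table clear of the press and the fulcrum block, then take the flat wooden shim by its upright tab and slip it straight in, thin end first, under the raised lid beside the notch, lying flat on the press base with about two thirds of its length inside, and let go. Do not touch the press or its lid with the gripper itself.

Things in the scene. Friction and masses are not known exactly. Their poses are not given: they have to be found in the camera images.
- press: Fixed dark wooden press 300 x 300 mm, base 90 mm high, lid 20 mm thick on top, flush at the front. Origin: on the table under the middle of the front face; x inward (hinge at x = 300), y along the front edge, z up. Notch in the base's front edge under the lid: |y| under 50, 50 mm deep, from 55 to 90 mm up. Beside it (|y| 50 to 150) the base top is solid and flat, 90 mm up.
- lid (a joint): Opening angle of the lid, rad: 0 shut, grows as the front edge rises (gap at the front = 300 mm times it). About 2 kg; hinge friction holds it at any angle; raising it takes about 25 N at the front edge. 0.065 to 0.08 leaves room for the shim.
- fulcrum: Block fixed to the table in front of the notch: wood, 40 mm (x) by 60 mm (y), with a half-round steel ridge (radius 10 mm) along y, its top 76 mm above the table and right above the origin. Origin on the table under the block's middle; x points to the press, z up.
- bar_grip (a point): Centre of the handle (110 x 22 x 20 mm) of the loose steel pry bar, 260 mm long, 0.35 kg, lying flat. x points along the bar to its tip, z up. Ahead of the handle is a blade 150 mm long, 20 wide, 8 thick, its underside flush with the handle's (10 mm below this point). The tip ends 205 mm ahead of this point; balance point 26 mm ahead.
- bar_tip (a point): The end of the pry bar's blade, at the middle of its 8 mm thickness; axes as for bar_grip.
- shim_center (a point): Centre of the shim's flat strip (5 mm above its underside, 47 mm ahead of shim_grip); same axes. A plain pale wooden block (60 x 30 x 30 mm) and a white eraser lying about are not it.
- shim_grip (a point): Middle of the upright grip tab of the loose shim (tab 22 x 30 x 26 mm in x, y, z, standing on the strip near its outer end). The shim: pale wood, 50 g, a flat strip 120 x 30 x 10 mm lying on the table; x points along it from the tab to the thin end, which goes in first. The strip's end is 107 mm ahead of this point; its underside is 23 mm below.
There are look-alikes about, which are no part of the job. Leave any orange look-alike of the fulcrum alone.

How it is judged (in metres and radians):
On the way, in this order (a step that is already met when the one before it is completed fails the run):
1. the lid is levered up at least 0.05 rad (15 mm at its front edge) by the bar, its tip in the notch and the bar bearing on the fulcrum block and on the lid (value of joint lid above 0.05 rad and contact force between bar and fulcrum above 0.5 N and contact force between bar and press above 0.5 N and x of bar_tip in the frame of press above 0 m), for 0.1 s.
2. the bar lies on the table, clear of the press and the fulcrum block, with the lid still up (value of joint lid above 0.035 rad and height (world z) of each of bar_grip, bar_tip below 0.03 m and contact force between bar and the fingers below 0.1 N and contact force between bar and press below 0.1 N and contact force between bar and fulcrum below 0.1 N), for 0.2 s.
At the end, for the whole second after the job is handed in: Lid still up (over 0.035 rad); shim at rest, flat on the press base under the lid (tilt under 6 deg), pointing inward within 20 deg, its centre 6 to 60 mm behind the front face, within the press's width; bar on the table, touching neither press nor fulcrum block (value of joint lid above 0.035 rad and x of shim_center in the frame of press between 0.006 and 0.06 m and z of shim_center in the frame of press between 0.09 and 0.102 m and y of shim_center in the frame of press between -0.15 and 0.15 m and angle between shim_center's own z axis and vertical below 0.1 rad and angle between the x axis of shim_center and the x axis of press, either way round below 0.35 rad and linear speed of shim below 0.02 m/s and height (world z) of each of bar_grip, bar_tip below 0.03 m and contact force between bar and press below 0.1 N and contact force between bar and fulcrum below 0.1 N).
It fails at once if the gripper itself pushes on the press or its lid (over 4 N) (contact force between any of the fingers, the arm and press above 4 N).
It also fails if it takes over 67 s, if anything falls off the work surface, if the arm or the gripper's body presses on something with over 40 N, if the wrist force passes 120 N, or if a joint passes its speed limit or range.

## Working session

There is one attempt and no reset: what is moved stays moved. The work goes in short steps, Python scripts to look and compute and a tool call to move; the robot and the scene stay as the last step left them, time stands still between calls to the robot, and variables do not carry over. Pictures are saved under pics/ and viewed, on a budget of 10 in all, crops included, one or two more only if the job needs it, and the job is handed in when it is done.

Besides the shell and the picture viewer there is one more tool, called after "Call:" in YAML: its name, and indented under it one key for each argument. apply_moves: Moves the arm, as the interface text tells. Its arguments: {"type":"object","properties":{"steps":{"type":"array","items":{"type":"array","items":{"type":"array","items":{"type":"number"}}}}},"required":["steps"]}

```bash
mkdir -p pics; ls; cat > h.py <<'E'
import numpy as np, cv2
from station import sense, capture, r, masks_of
def K(p):
    f=192/np.tan(np.radians(p["vfov"])/2); return np.array([[f,0,p["cx"]],[0,f,p["cy"]],[0,0,1.]])
def onz(p,uv,z):
    u=cv2.undistortPoints(np.array(uv,float).reshape(-1,1,2),K(p),np.array(p["dist"],float)).reshape(-1,2)
    T=np.array(p["T"]); d=np.c_[u,np.ones(len(u))]@T[:3,:3].T; o=T[:3,3]
    return o+d*((z-o[2])/d[:,2])[:,None]
def proj(p,X):
    Ti=np.linalg.inv(np.array(p["T"])); 
    return cv2.projectPoints(np.array(X,float).reshape(-1,3),cv2.Rodrigues(Ti[:3,:3])[0],Ti[:3,3],K(p),np.array(p["dist"],float))[0].reshape(-1,2)
def save(p,n,crop=None,s=1):
    im=p["color"][:,:,::-1]
    if crop: x,y,w,h=crop; im=im[y:y+h,x:x+w]
    cv2.imwrite("pics/"+n,cv2.resize(im,None,fx=s,fy=s,interpolation=cv2.INTER_CUBIC))
E
python3 - <<'E'
from h import *
P={n:capture(n) for n in("scene","side")}
ims=[]
for n,p in P.items():
    print(n,p["vfov"],np.round(p["T"],3).tolist())
    ims.append(p["color"][:,:,::-1])
    for t in("press","lid","fulcrum","bar_grip","shim_grip"):
        for m in masks_of(p,t)[:4]:
            c=np.argwhere(m["pixels"]).mean(0)[::-1]
            print(t,round(m["confidence"],2),m["box"],c.round(),onz(p,[c],0.02)[0].round(3))
for n,p in P.items(): save(p,n+"0.png",None,1.55)
s=sense();print(s["tcp_pos"],s["time_s"])
E
```

```text
pics
scene 50.90959006264018 [[0.639, 0.552, -0.536, 1.088], [0.769, -0.474, 0.429, -0.427], [-0.017, -0.686, -0.727, 0.847], [0.0, 0.0, 0.0, 1.0]]
press 0.57 [237.3, 98.8, 147.9, 122.5] [310. 156.] [0.491 0.281 0.02 ]
lid 0.83 [241.4, 98.0, 142.0, 102.0] [311. 146.] [0.46  0.317 0.02 ]
fulcrum 0.97 [253.8, 175.2, 21.5, 37.2] [262. 193.] [0.511 0.071 0.02 ]
fulcrum 0.95 [187.6, 187.5, 20.6, 38.6] [194. 207.] [ 0.428 -0.102  0.02 ]
fulcrum 0.77 [204.8, 170.1, 28.1, 24.2] [220. 182.] [0.4   0.006 0.02 ]
bar_grip 0.92 [106.7, 240.2, 89.8, 61.2] [146. 271.] [ 0.523 -0.307  0.02 ]
shim_grip 0.89 [141.1, 286.6, 46.7, 40.5] [163. 308.] [ 0.633 -0.326  0.02 ]
side 51.82053980924254 [[0.807, -0.381, 0.452, 0.006], [-0.591, -0.523, 0.614, -0.709], [0.003, -0.762, -0.647, 0.865], [0.0, 0.0, 0.0, 1.0]]
press 0.75 [145.3, 117.2, 126.5, 100.2] [207. 163.] [0.522 0.295 0.02 ]
lid 0.89 [144.5, 119.5, 122.7, 73.8] [206. 154.] [0.55  0.347 0.02 ]
fulcrum 0.94 [230.3, 184.4, 23.9, 27.6] [243. 196.] [0.529 0.078 0.02 ]
fulcrum 0.88 [240.2, 227.4, 28.3, 28.7] [254. 240.] [ 0.446 -0.094  0.02 ]
fulcrum 0.61 [214.5, 206.1, 21.1, 32.6] [225. 221.] [0.418 0.017 0.02 ]
bar_grip 0.79 [284.8, 241.7, 70.1, 68.4] [321. 279.] [ 0.507 -0.309  0.02 ]
shim_grip 0.88 [334.2, 250.4, 43.1, 29.7] [357. 264.] [ 0.619 -0.329  0.02 ]
[0.26831067 0.56442739 0.23955004] 0.6
```

View pics/scene0.png

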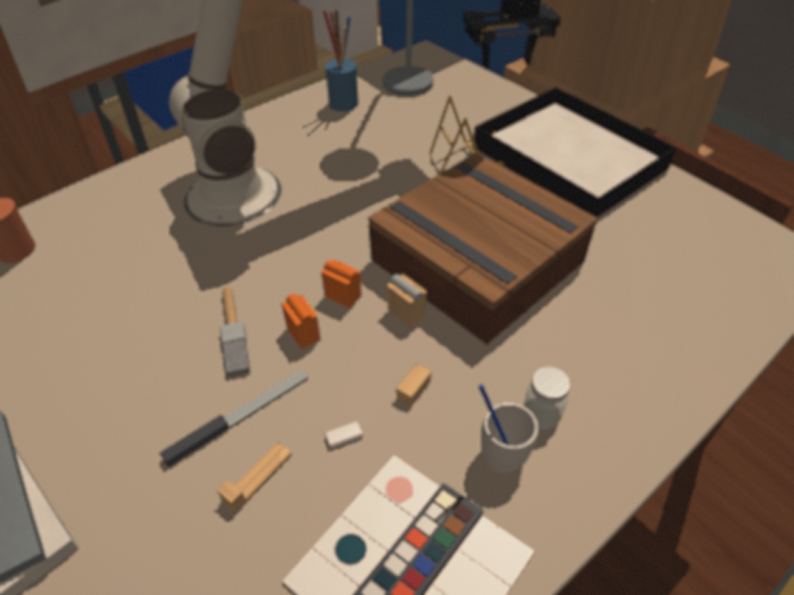

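View pics/side0.png

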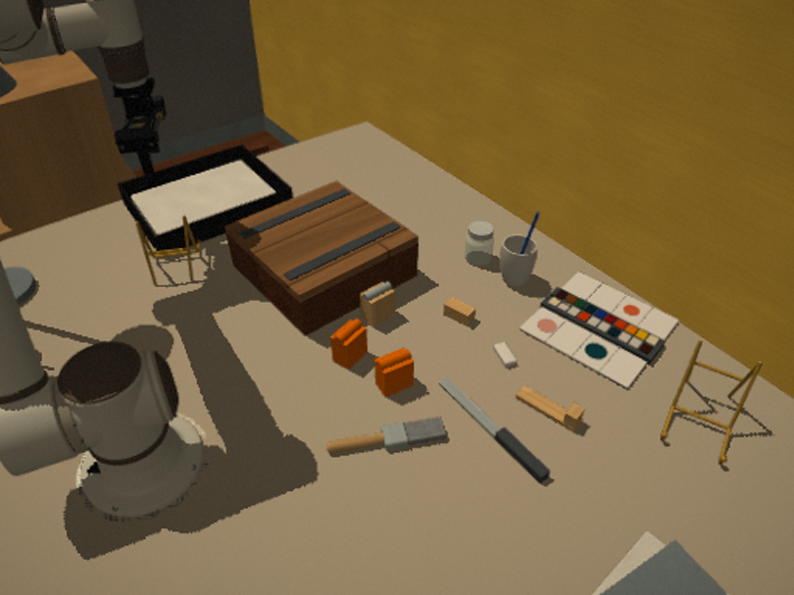

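The press is in the middle, with the true fulcrum in front of it: pale wood with a grey ridge, scene px (262,193). The candidates are:
- **Fulcrum look-alikes:** the two orange blocks at (194,207) and (220,182).
- **Bar:** black handle with steel blade at (146,271). The brush at (151,215) is not it.
- **Shim:** strip with a tab at (163,308). The plain block at (267,247) and the eraser at (222,280) are not it.

Next I fit the poses by silhouette in both views.

```bash
cat > fit.py <<'E'
from h import *
from scipy.optimize import minimize
def box(x0,x1,y0,y1,z0,z1): return np.array([[x,y,z] for x in(x0,x1) for y in(y0,y1) for z in(z0,z1)])/1000
M={"press":[box(0,300,-150,150,0,110)],
"fulcrum":[box(-20,20,-30,30,0,66),box(-8,8,-30,30,60,74)],
"bar_grip":[box(-55,55,-11,11,-10,10),box(55,205,-10,10,-10,-2)],
"shim_grip":[box(-13,107,-15,15,-23,-13),box(-11,11,-15,15,-13,13)]}
H={"press":0,"fulcrum":0,"bar_grip":.010,"shim_grip":.023}
def world(q,P,z): c,s=np.cos(q[2]),np.sin(q[2]); return P@np.array([[c,s,0],[-s,c,0],[0,0,1]])+[q[0],q[1],z]
def render(p,q,t,S=4,z=None):
    im=np.zeros((384*S,512*S),np.uint8)
    for b in M[t]:
        h=cv2.convexHull(((proj(p,world(q,b,H[t] if z is None else z))+.5)*S).astype(np.float32).round().astype(np.int32)); cv2.fillConvexPoly(im,h,255)
    return cv2.resize(im,(512,384),interpolation=cv2.INTER_AREA)/255.
def fit(t,q0,views):
    def cost(q):
        return sum(1-np.minimum(m,R).sum()/np.maximum(m,R).sum() for p,m in views for R in[render(p,q,t)])/len(views)
    s=np.array([[0,0,0],[.015,0,0],[0,.015,0],[0,0,.08]])
    o=minimize(cost,q0,method="Nelder-Mead",options=dict(initial_simplex=np.array(q0)+s,maxiter=150,xatol=2e-4,fatol=1e-4))
    o=minimize(cost,o.x,method="Nelder-Mead",options=dict(initial_simplex=o.x+s*.5,maxiter=150,xatol=2e-4,fatol=1e-4))
    return o.x,o.fun
def pick(p,t,uv):
    ms=[m["pixels"] for m in masks_of(p,t)]
    return min(ms,key=lambda m:np.hypot(*(np.argwhere(m).mean(0)[::-1]-uv))).astype(float)
E
cat > run1.py <<'E'
from fit import *
P={n:capture(n) for n in("scene","side")}
s=P["scene"];k=1/1.55
pt=lambda u,z:onz(s,[np.array(u)*k],z)[0][:2]
def q(a,b,o=None): d=b-a; return [*(a if o is None else o),np.arctan2(d[1],d[0])]
a,b=pt((371,219),.11),pt((490,302),.11); f=(a+b)/2; bk=(pt((475,160),.11)+pt((593,226),.11))/2
hg=pt((195,440),.01)
q0={"press":q(f,bk),"fulcrum":q(pt((405,300),.04),pt((405,300),.04)+bk-f),"bar_grip":q(hg,pt((306,376),.004)),"shim_grip":q(pt((230,493),.02),pt((286,450),.01))}
print({k:np.round(v,3).tolist() for k,v in q0.items()}, np.linalg.norm(a-b),np.linalg.norm(f-bk))
C={"press":((310,156),(207,163)),"fulcrum":((262,193),(243,196)),"bar_grip":((146,271),(321,279)),"shim_grip":((163,308),(357,264))}
ov={n:p["color"][:,:,::-1].copy() for n,p in P.items()}
for t in M:
    v=[(P[n],pick(P[n],t,c)) for n,c in zip(P,C[t])]
    if t=="press": # lid+press union
        v=[(p,np.maximum(m,pick(p,"lid",c))) for (p,m),c in zip(v,C[t])]
    each=[fit(t,q0[t],[w]) for w in v]; x,c=fit(t,q0[t],v)
    print(t,np.round(x,4),round(c,3),[ (np.round(e,4).tolist(),round(g,3)) for e,g in each])
    for n,p in P.items():
        S=2; big=cv2.resize(ov[n],None,fx=1,fy=1)
        cs,_=cv2.findContours((render(p,x,t)>.5).astype(np.uint8),cv2.RETR_EXTERNAL,cv2.CHAIN_APPROX_NONE); cv2.drawContours(ov[n],cs,-1,(0,255,0),1)
o=np.hstack([cv2.resize(ov["scene"][80:340,90:400],(480,400)),cv2.resize(ov["side"][100:320,130:400],(320*1,261))[:400].copy() if 0 else cv2.resize(ov["side"][100:320,140:400],(320,400))])
cv2.imwrite("pics/ov.png",o)
E
python3 run1.py
```

```text
{'press': [0.523, 0.107, 1.599], 'fulcrum': [0.525, 0.056, 1.599], 'bar_grip': [0.516, -0.361, 1.538], 'shim_grip': [0.632, -0.364, 1.69]} 0.2852354392011166 0.27715818077150634
press [0.5174 0.1128 1.6403] 0.038 [([0.5182, 0.1106, 1.6463], np.float64(0.035)), ([0.5174, 0.1151, 1.6364], np.float64(0.035))]
fulcrum [0.5194 0.0632 1.6163] 0.089 [([0.5197, 0.0626, 1.5998], np.float64(0.045)), ([0.5221, 0.0668, 1.6193], np.float64(0.108))]
bar_grip [ 0.5148 -0.3605  1.5721] 0.145 [([0.5146, -0.3629, 1.5721], np.float64(0.092)), ([0.5144, -0.3564, 1.5679], np.float64(0.185))]
shim_grip [ 0.6357 -0.3627  1.8016] 0.125 [([0.6357, -0.3648, 1.8113], np.float64(0.079)), ([0.6354, -0.3602, 1.769], np.float64(0.092))]
```

View pics/ov.png

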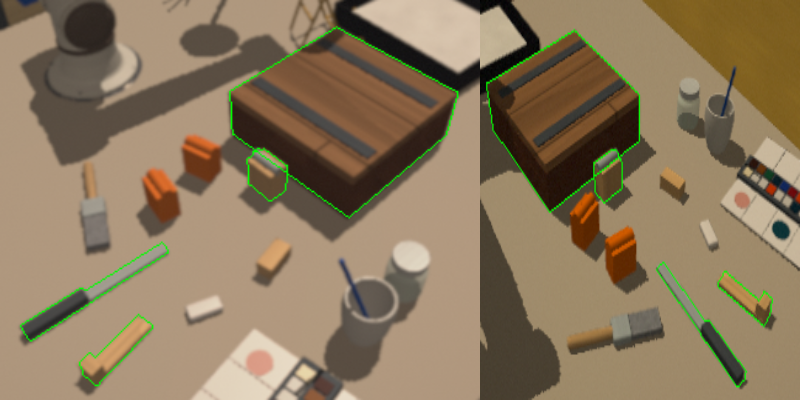

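```bash
cat > rel.py <<'E'
from h import *
from scipy.spatial.transform import Rotation as R
def rel(tgt,yaw=None,pitch=0):
    """shift in tool axes (mm) & rotvec to reach tgt with tool x along yaw (or opposite), tool down; pitch>0: tip of x up"""
    s=sense(); T=np.array(s["ee_rot"]); d=(np.array(tgt)-s["tcp_pos"])
    print("t",s["time_s"],"tcp",np.round(s["tcp_pos"],4),"w",round(s["gripper_width"],3),"F",np.round(s["wrist_force"],1),"j",np.round(s["joints"],0))
    print("shift mm",np.round(T.T@d*1000,1))
    if yaw is not None:
        for y,n in((yaw,"+"),(yaw+np.pi,"-")):
            x=np.array([np.cos(y),np.sin(y),0]);z=np.array([0,0,-1.]);G=np.c_[x,np.cross(z,x),z]
            ax=G@R.from_rotvec([0,-pitch if n=="+" else pitch,0]).as_matrix()
            print("turn x",n,np.round(R.from_matrix(T.T@ax).as_rotvec(),4))
E
python3 - <<'E'
from rel import *
print(np.round(sense()["ee_rot"],3))
rel([.515,-.37,.24],1.572)
p=capture("scene")
print(onz(p,[np.array([505,440])/1.55,np.array([548,400])/1.55],.05).round(3))
E
```

```text
[[ 0.903 -0.429 -0.   ]
 [-0.429 -0.903 -0.   ]
 [-0.     0.    -1.   ]]
t 1.2 tcp [0.2683 0.5644 0.2395] w 1.0 F [-0.2 -0.4  0.9] j [ 79.  22.   0.  -0. -68. -15.]
shift mm [ 6.24e+02  7.38e+02 -4.00e-01]
turn x + [ 0.      0.     -2.0158]
turn x - [ 0.     -0.      1.1258]
[[ 0.834 -0.019  0.05 ]
 [ 0.829  0.081  0.05 ]]
```

Call:
apply_moves:
  steps:
    - [[0.6, 0, 0, 0, 0, 0, 0.161], [0.6, 0, 0, 0, 0, 0, 0.161], [0.6, 0, 0, 0, 0, 0, 0.161], [0.6, 0, 0, 0, 0, 0, 0.161], [0.6, 0, 0, 0, 0, 0, 0.161], [0.6, 0, 0, 0, 0, 0, 0.161], [0.6, 0, 0, 0, 0, 0, 0.16], [0.6, 55, -25, 0, 0, 0, 0], [0.6, 55, -25, 0, 0, 0, 0], [0.6, 55, -25, 0, 0, 0, 0], [0.6, 55, -25, 0, 0, 0, 0], [0.6, 55, -25, 0, 0, 0, 0]]

```text
time_s: 2.75
tcp_pos: [0.3941, 0.2878, 0.2399]
ee_rot: [[0.002, -1.0, 0.001], [-1.0, -0.002, 0.001], [-0.001, -0.001, -1.0]]
wrist_force: [0.0, -0.2, 0.6]
gripper_width: 0.601
```

Call:
apply_moves:
  steps:
    - [[0.6, 55, -20, 0, 0, 0, 0], [0.6, 55, -20, 0, 0, 0, 0], [0.6, 55, -20, 0, 0, 0, 0], [0.6, 55, -20, 0, 0, 0, 0], [0.6, 55, -10, 0, 0, 0, 0], [0.6, 55, -10, 0, 0, 0, 0], [0.6, 55, -10, 0, 0, 0, 0], [0.6, 55, -6, 0, 0, 0, 0], [0.6, 55, -6, 10, 0, 0, 0], [0.6, 55, 0, 20, 0, 0, 0], [0.6, 55, 0, 30, 0, 0, 0], [0.6, 30, 0, 30, 0, 0, 0]]

```text
time_s: 4.25
tcp_pos: [0.516, -0.3478, 0.1487]
ee_rot: [[-0.001, -1.0, 0.001], [-1.0, 0.001, -0.0], [0.0, -0.001, -1.0]]
wrist_force: [0.2, 0.5, 0.5]
gripper_width: 0.601
```

```bash
python3 - <<'E'
from rel import *
from fit import fit,pick,render
rel([.515,-.37,.020],1.572)
p=capture("wrist")
for t,z,q0 in(("bar_grip",.01,[.515,-.361,1.572]),("shim_grip",.023,[.636,-.363,1.80])):
    ms=masks_of(p,t)
    for m in ms[:2]:
        c=np.argwhere(m["pixels"]).mean(0)[::-1]; print(t,m["confidence"],m["box"],onz(p,[c],z)[0].round(3))
    if ms: print(fit(t,q0,[(p,ms[0]["pixels"].astype(float))]))
save(p,"w1.png")
E
```

```text
t 4.25 tcp [ 0.516  -0.3478  0.1487] w 0.601 F [0.2 0.5 0.5] j [-19.  26.  -7.   0. -57.  19.]
shift mm [ 22.1   1.  128.7]
turn x + [-7.0000e-04  9.0000e-04  3.1392e+00]
turn x - [-0.0005 -0.0004 -0.0024]
bar_grip 0.75 [249.2, 122.0, 18.0, 168.0] [ 0.515 -0.339  0.01 ]
(array([ 0.51539095, -0.3606234 ,  1.56079535]), np.float64(0.30882127170219764))
shim_grip 0.65 [116.8, 158.3, 65.1, 84.9] [ 0.626 -0.346  0.023]
(array([ 0.63630802, -0.36324683,  1.79035218]), np.float64(0.3290699121175905))
```

View pics/w1.png

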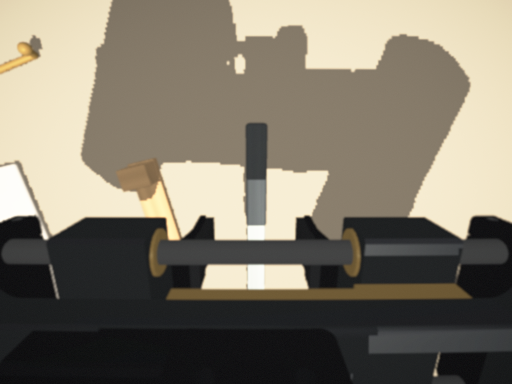

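The wrist view shows the bar centred between the fingers, handle at px (256,125–180), and the shim tab at (138,175). Both match the fit, so I descend and grip.

Call:
apply_moves:
  steps:
    - [[0.6, 11, 1, 30, 0, 0, 0], [0.6, 11, 0, 35, 0, 0, 0], [0.6, 0, 0, 35, 0, 0, 0], [0.6, 0, 0, 20, 0, 0, 0], [0.6, 0, 0, 8, 0, 0, 0], [0.0, 0, 0, 0, 0, 0, 0], [0.0, 0, 0, 0, 0, 0, 0], [0.0, 0, 0, 0, 0, 0, 0], [0.0, 0, 0, 0, 0, 0, 0], [0.0, 0, 0, 0, 0, 0, 0]]

```text
time_s: 5.65
tcp_pos: [0.5152, -0.3673, 0.0224]
ee_rot: [[0.001, -1.0, -0.0], [-1.0, -0.001, -0.0], [0.0, 0.0, -1.0]]
wrist_force: [-0.3, 1.1, 5.4]
gripper_width: 0.252
```

Call:
apply_moves:
  steps:
    - [[0.0, 0, 0, -5, 0, 0, 0], [0.0, 0, 0, -15, 0, 0, 0], [0.0, 0, 0, -30, 0, 0, 0], [0.0, 0, 0, -40, 0, 0, 0], [0.0, 0, 0, -20, 0, 0, 0], [0.0, 0, 0, 0, 0, 0, 0]]

```text
time_s: 6.4
tcp_pos: [0.5164, -0.3676, 0.1341]
ee_rot: [[0.001, -1.0, 0.005], [-1.0, -0.001, -0.002], [0.002, -0.005, -1.0]]
wrist_force: [-0.4, 0.6, -3.5]
gripper_width: 0.253
```

```bash
cat > bar.py <<'E'
from fit import *
from scipy.spatial.transform import Rotation as R
BB=[box(-55,55,-11,11,-10,10),box(55,205,-10,10,-10,-2)]
# bar pose in-hand: grip point p, yaw, pitch (tip up +); fit from scene+side masks, handle partly hidden by fingers -> use tip direction
def fitbar(views,q0):
    def ren(p,q):
        im=np.zeros((384*4,512*4),np.uint8); Rm=R.from_euler("ZY",[q[3],-q[4]]).as_matrix()
        for b in BB: cv2.fillConvexPoly(im,cv2.convexHull(((proj(p,b@Rm.T+q[:3])+.5)*4).astype(np.float32).round().astype(np.int32)),255)
        return cv2.resize(im,(512,384),interpolation=cv2.INTER_AREA)/255.
    def cost(q):
        c=0
        for p,m in views:
            r_=ren(p,q); c+=1-np.minimum(m,r_).sum()/np.maximum(m,r_).sum()
        return c/len(views)
    s=np.vstack([np.zeros(5),np.diag([.008,.008,.008,.05,.08])])
    x=np.array(q0)
    for k in(1,-.6):
        o=minimize(cost,x,method="Nelder-Mead",options=dict(initial_simplex=x+s*k,maxiter=300,xatol=2e-4,fatol=1e-4)); x=o.x
    tip=x[:3]+R.from_euler("ZY",[x[3],-x[4]]).as_matrix()@[.205,0,-.006]
    return x,o.fun,tip
E
python3 - <<'E'
from bar import *
s=sense();t=s["tcp_pos"];print(t,s["gripper_width"],s["wrist_force"],s["moment"])
V=[]
for n in("scene","side"):
    p=capture(n); ms=masks_of(p,"bar_grip"); print(n,[(round(m["confidence"],2),m["box"]) for m in ms]); V.append((p,ms[0]["pixels"].astype(float))); save(p,n+"_b.png")
a=cv2.imread("pics/scene_b.png")[150:350,60:300];b=cv2.imread("pics/side_b.png")[150:350,220:460]
cv2.imwrite("pics/b.png",cv2.resize(np.hstack([a,b]),None,fx=1.6,fy=1.6))
print(fitbar(V,[t[0],t[1]+.01,t[2]-.01,1.57,-.05]))
E
```

```text
[ 0.51636859 -0.36762749  0.13407651] 0.2531729157013881 [-0.39579534  0.57332124 -3.5293127 ] [-0.02133742 -0.07438473  0.00464793]
scene [(0.64, [89.5, 210.1, 99.7, 66.9])]
side [(0.9, [286.4, 219.1, 76.8, 65.9])]
(array([ 0.51421481, -0.36155032,  0.11845075,  1.56684651, -0.00430143]), np.float64(0.49767142401915937), array([ 0.51502441, -0.15657963,  0.11156902]))
```

View pics/b.png

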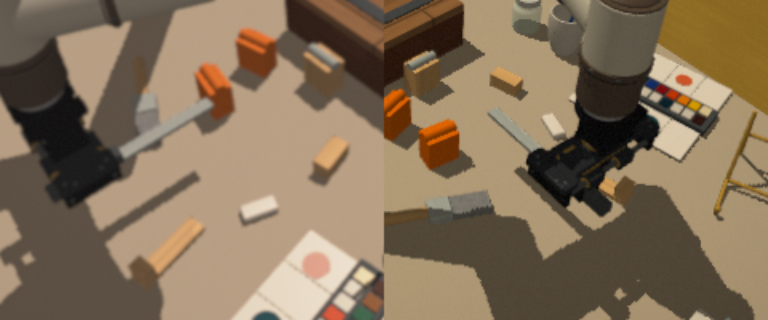

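The bar is held level in the grip, and the blade tip shows at scene px ≈(191,214). Next I move to the pre-insert pose with the tip about 6° down and the yaw matched to the press.

Call:
apply_moves:
  steps:
    - [[0.0, -20, -2, 0, 0, 0, 0], [0.0, -35, -4, 0, 0, 0.02, -0.01], [0.0, -40, -4, 0, 0, 0.02, -0.01], [0.0, -40, -4, 0, 0, 0.02, -0.01], [0.0, -35, -3, 0, 0, 0.02, -0.01], [0.0, -20, 0, 0, 0, 0.02, -0.01], [0.0, 0, 0, 0, 0, 0, 0]]

```text
time_s: 7.48
tcp_pos: [0.5283, -0.1749, 0.1248]
ee_rot: [[0.055, -0.999, 0.001], [-0.994, -0.054, -0.099], [0.099, 0.005, -0.995]]
wrist_force: [-0.8, -0.2, -3.9]
gripper_width: 0.251
```

```bash
cat > tri.py <<'E'
from h import *
def tri(ps,uvs):
    A=[];
    for p,uv in zip(ps,uvs):
        u=cv2.undistortPoints(np.array(uv,float).reshape(1,1,2),K(p),np.array(p["dist"],float)).reshape(2)
        M=np.linalg.inv(np.array(p["T"]))[:3]; A+= [u[0]*M[2]-M[0],u[1]*M[2]-M[1]]
    v=np.linalg.svd(np.array(A))[2][-1]; return v[:3]/v[3]
E
python3 - <<'E'
from rel import *
rel([.534,-.175,.128],1.62); print(np.round(sense()["ee_rot"],3))
ims=[]
s=sense();T=np.array(s["ee_rot"]);t=s["tcp_pos"]
tip=t+T@[-.212,0,.0184]; print("tip pred",tip.round(4))
for n in("scene","side"):
    p=capture(n); u=proj(p,[tip,t+T@[-.062,0,.0184]]); print(n,u.round(1).tolist())
    x,y=(u[0]-[55,60]).round().astype(int); im=p["color"][y:y+110,x:x+110,::-1]; ims.append(cv2.resize(im,None,fx=3.6,fy=3.6,interpolation=cv2.INTER_CUBIC)); print("crop",x,y)
cv2.imwrite("pics/pre.png",np.hstack(ims))
E
```

```text
t 7.475 tcp [ 0.5283 -0.1749  0.1248] w 0.251 F [-0.8 -0.2 -3.9] j [  1.  21. -22.   8. -47.  -4.]
shift mm [ 0.7 -5.7 -3.2]
turn x + [ 0.1561  0.0069 -3.1323]
turn x - [ 0.0044 -0.0996  0.0054]
[[ 0.055 -0.999  0.001]
 [-0.994 -0.054 -0.099]
 [ 0.099  0.005 -0.995]]
tip pred [0.5167 0.0339 0.0854]
scene [[252.8, 184.3], [207.7, 210.6]]
crop 198 124
side [[247.9, 189.0], [281.2, 212.3]]
crop 193 129
```

View pics/pre.png

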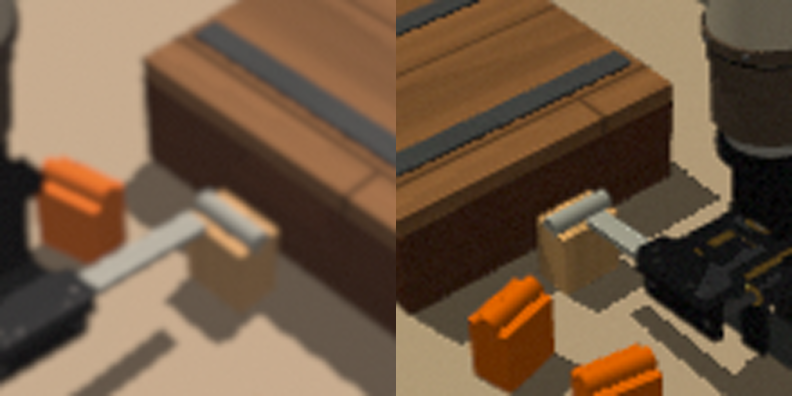

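```bash
python3 - <<'E'
from tri import *
ps=[capture("scene"),capture("side")]
print(tri(ps,[(252.7,185.7),(248.8,191.2)]).round(4))
# ridge top line ends: scene (200,195),(262,245) ; side (550,222),(605,195)
for a,b in(((200,195),(550,218)),((262,240),(605,193))): print("ridge end",tri(ps,[np.array(a)/3.6+[198,124],(np.array(b)-[396,0])/3.6+[193,129]]).round(4))
E
```

```text
[0.5173 0.0318 0.0796]
ridge end [0.4913 0.0591 0.0756]
ridge end [0.5526 0.0663 0.0694]
```

The tip triangulates about 5 mm lower than predicted, so the bar droops slightly. I raise it 8 mm, then slide in along the bar axis and watch the force.

Call:
apply_moves:
  steps:
    - [[0.0, 0, 0, -8, 0, 0, 0], [0.0, -10, 0, 0, 0, 0, 0], [0.0, -20, 0, 0, 0, 0, 0], [0.0, -20, 0, 0, 0, 0, 0], [0.0, -15, 0, 0, 0, 0, 0], [0.0, 0, 0, 0, 0, 0, 0]]

```text
time_s: 8.43
tcp_pos: [0.5257, -0.1108, 0.127]
ee_rot: [[0.052, -0.999, 0.003], [-0.994, -0.052, -0.1], [0.1, 0.003, -0.995]]
wrist_force: [-0.1, -0.4, -3.6]
gripper_width: 0.253
```

Call:
apply_moves:
  steps:
    - [[0.0, -10, 0, 0, 0, 0, 0], [0.0, -15, 0, 0, 0, 0, 0], [0.0, -10, 0, 0, 0, 0, 0], [0.0, -8, 0, 0, 0, 0, 0], [0.0, 0, 0, 0, 0, 0, 0]]

```text
time_s: 9.05
tcp_pos: [0.5235, -0.0684, 0.1227]
ee_rot: [[0.052, -0.999, 0.003], [-0.994, -0.052, -0.1], [0.1, 0.003, -0.995]]
wrist_force: [0.2, 0.0, -2.9]
gripper_width: 0.251
```

```bash
python3 - <<'E'
from rel import *
rel([.5275,-.0657,.117])
ims=[]
s=sense();T=np.array(s["ee_rot"]);t=s["tcp_pos"]
tip=t+T@[-.212,0,.0184]; print("tip pred",tip.round(4),s["moment"])
for n in("scene","side"):
    p=capture(n); u=proj(p,[tip,[.5174,.1128,.09]]); print(n,u.round(1).tolist())
    x,y=(u[1]-[55,60]).round().astype(int); im=p["color"][y:y+110,x:x+110,::-1]; ims.append(cv2.resize(im,None,fx=3.6,fy=3.6,interpolation=cv2.INTER_CUBIC)); print("crop",x,y)
cv2.imwrite("pics/ins.png",np.hstack(ims))
E
```

```text
t 9.05 tcp [ 0.5235 -0.0684  0.1227] w 0.251 F [ 0.2  0.  -2.9] j [ 13.  19. -26.   8. -46. -16.]
shift mm [-3.1 -4.1  5.4]
tip pred [0.5126 0.1404 0.0832] [ 0.31113943  0.00196641 -0.03745805]
scene [[281.6, 165.8], [275.4, 169.5]]
crop 220 110
side [[227.5, 172.3], [233.5, 174.5]]
crop 179 114
```

View pics/ins.png

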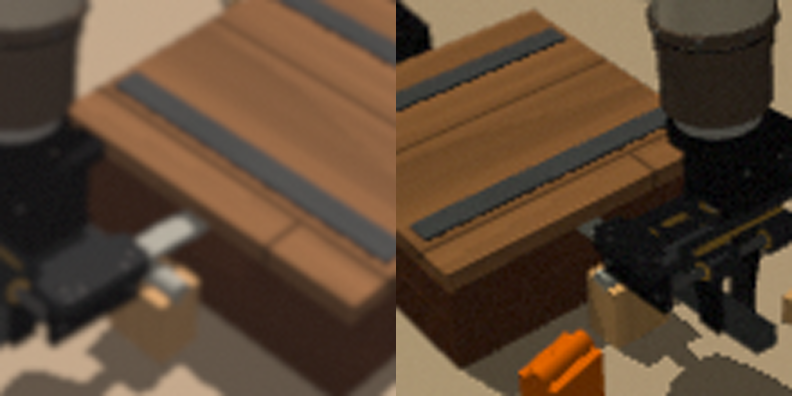

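The tip is in the notch below the lid (scene crop px ≈(195,225)) and clears everything. I go 5 mm deeper, settle onto the ridge, then rotate about it.

Call:
apply_moves:
  steps:
    - [[0.0, -5, 0, 3, 0, 0, 0], [0.0, 0, 0, 3, 0, 0, 0], [0.0, 1.3, 0, 5.1, 0, -0.04, 0], [0.0, 1.3, 0, 5.1, 0, -0.04, 0], [0.0, 1.3, 0, 5.1, 0, -0.04, 0], [0.0, 1.3, 0, 5.1, 0, -0.04, 0], [0.0, 1.3, 0, 5.1, 0, -0.04, 0], [0.0, 0, 0, 0, 0, 0, 0]]

```text
time_s: 10.15
tcp_pos: [0.5234, -0.0724, 0.0903]
ee_rot: [[0.049, -0.999, -0.009], [-0.994, -0.049, 0.099], [-0.099, 0.004, -0.995]]
wrist_force: [-0.3, 0.7, -4.6]
gripper_width: 0.25
```

Call:
apply_moves:
  steps:
    - [[0.0, 1.3, 0, 5.1, 0, -0.04, 0], [0.0, 1.3, 0, 5.1, 0, -0.04, 0], [0.0, 1.3, 0, 5.1, 0, -0.04, 0], [0.0, 0, 0, 0, 0, 0, 0]]

```text
time_s: 10.65
tcp_pos: [0.5249, -0.0729, 0.0778]
ee_rot: [[0.051, -0.999, -0.011], [-0.974, -0.052, 0.218], [-0.219, -0.0, -0.976]]
wrist_force: [-2.5, 4.1, 9.7]
gripper_width: 0.25
```

```bash
cat > lid.py <<'E'
from fit import *
from tri import tri
# lid angle: fit lid slab silhouette edge: compare color edges -> print predicted front-lid-corner pixels for angles, and fit using lid mask
PQ=np.array([.5174,.1128,1.6403])
def lidpts(th,q=PQ):
    b=np.array([[x,y,z] for x in(-.3,0) for y in(-.15,.15) for z in(0,.02)])
    c,s=np.cos(th),np.sin(th)
    b=np.c_[b[:,0]*c+b[:,2]*s*0+0*b[:,0]-0+b[:,2]*s*1, b[:,1], -b[:,0]*s+b[:,2]*c]
    return world(q,b+[.3,0,.09],0)
def rend(p,th):
    im=np.zeros((1536,2048),np.uint8); cv2.fillConvexPoly(im,cv2.convexHull(((proj(p,lidpts(th))+.5)*4).astype(np.float32).round().astype(np.int32)),255)
    return cv2.resize(im,(512,384),interpolation=cv2.INTER_AREA)/255.
def lidfit(n):
    p=capture(n); m=pick(p,"lid",(310,150) if n=="scene" else (206,154))
    cs=[(1-np.minimum(m,r_).sum()/np.maximum(m,r_).sum(),th) for th in np.arange(0,.12,.005) for r_ in[rend(p,th)]]
    return p,min(cs)
E
python3 - <<'E'
from rel import *
from lid import *
rel([.5275,-.0657,.117]); print(np.round(sense()["ee_rot"],3),sense()["moment"])
ims=[]
for n in("scene","side"):
    p,c=lidfit(n); print(n,c)
    for th in(0,.075): print(proj(p,lidpts(th)[[0,1,2,3]]).round(1).tolist())
    x,y=(proj(p,[.5174,.1128,.09])[0]-[65,60]).round().astype(int); im=p["color"][y:y+110,x:x+110,::-1]; ims.append(cv2.resize(im,None,fx=3.6,fy=3.6,interpolation=cv2.INTER_CUBIC)); print("crop",x,y)
cv2.imwrite("pics/lev.png",np.hstack(ims))
E
```

```text
t 10.65 tcp [ 0.5249 -0.0729  0.0778] w 0.25 F [-2.5  4.1  9.7] j [  2.  25. -17. -17. -50.  12.]
shift mm [-15.5  -3.  -36.7]
[[ 0.051 -0.999 -0.011]
 [-0.974 -0.052  0.218]
 [-0.219 -0.    -0.976]] [1.20691243 0.62325656 0.44312723]
scene (np.float64(0.034520740212592216), np.float64(0.0))
[[318.2, 199.0], [319.1, 193.6], [238.0, 143.9], [237.7, 138.5]]
[[319.4, 192.8], [320.6, 186.9], [237.9, 137.7], [238.0, 132.0]]
crop 210 110
side (np.float64(0.028281539263439903), np.float64(0.025))
[[269.4, 156.3], [269.5, 151.4], [193.2, 195.0], [192.5, 189.8]]
[[269.4, 150.7], [269.2, 145.4], [192.3, 189.1], [191.3, 183.6]]
crop 169 114
```

View pics/lev.png

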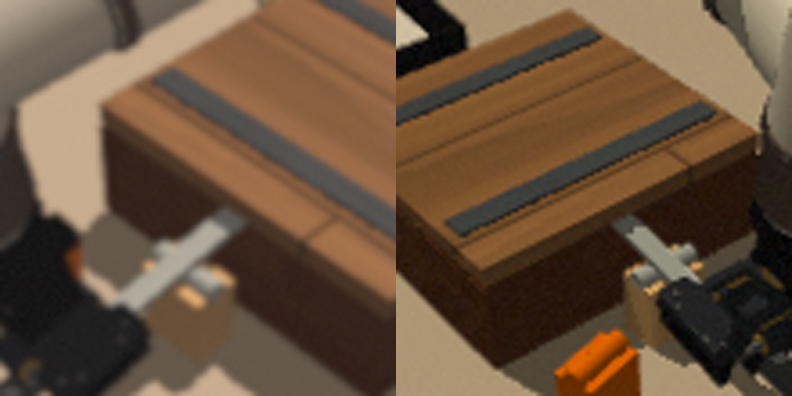

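Call:
apply_moves:
  steps:
    - [[0.0, 0, 0, 5.4, 0, -0.04, 0], [0.0, 0, 0, 5.4, 0, -0.04, 0], [0.0, 0, 0, 5.4, 0, -0.04, 0], [0.0, 0, 0, 0, 0, 0, 0]]

```text
time_s: 11.35
tcp_pos: [0.5256, -0.0721, 0.0624]
ee_rot: [[0.052, -0.999, -0.015], [-0.943, -0.054, 0.328], [-0.329, -0.003, -0.944]]
wrist_force: [-2.3, -6.4, 8.7]
gripper_width: 0.248
```

```bash
python3 - <<'E'
from rel import *
from lid import *
rel([.5275,-.0657,.117]); print(np.round(sense()["ee_rot"],3),sense()["moment"])
for n in("scene","side"):
    p,c=lidfit(n); print(n,c); save(p,n+"_l2.png")
E
```

```text
t 11.35 tcp [ 0.5256 -0.0721  0.0624] w 0.248 F [-2.3 -6.4  8.7] j [ -2.  27. -14. -24. -53.  21.]
shift mm [-23.9  -2.5 -49.5]
[[ 0.052 -0.999 -0.015]
 [-0.943 -0.054  0.328]
 [-0.329 -0.003 -0.944]] [-1.72192911  0.41792944  0.55939703]
scene (np.float64(0.05105172994127194), np.float64(0.03))
side (np.float64(0.026416952805642935), np.float64(0.055))
```

Call:
apply_moves:
  steps:
    - [[0.0, 0.8, 0, 3, 0, -0.01, 0], [0.0, 0.8, 0, 3, 0, -0.01, 0], [0.0, 0.8, 0, 3, 0, -0.01, 0], [0.0, 0, 0, 0, 0, 0, 0]]

```text
time_s: 12.05
tcp_pos: [0.5257, -0.0708, 0.0543]
ee_rot: [[0.052, -0.999, -0.016], [-0.933, -0.055, 0.357], [-0.357, -0.004, -0.934]]
wrist_force: [-2.3, -6.4, 13.6]
gripper_width: 0.249
```

```bash
python3 - <<'E'
from rel import *
from lid import *
rel([.5275,-.0657,.117]); print(np.round(sense()["ee_rot"],3))
ims=[]
for n in("scene","side"):
    p,c=lidfit(n); print(n,c)
    x,y=(proj(p,[.5174,.1128,.09])[0]-[65,60]).round().astype(int); im=p["color"][y:y+110,x:x+110,::-1]; ims.append(cv2.resize(im,None,fx=3.6,fy=3.6,interpolation=cv2.INTER_CUBIC))
cv2.imwrite("pics/lev2.png",np.hstack(ims))
E
```

```text
t 12.05 tcp [ 0.5257 -0.0708  0.0543] w 0.249 F [-2.3 -6.4 13.6] j [ -3.  29. -13. -26. -54.  23.]
shift mm [-27.   -2.3 -56.8]
[[ 0.052 -0.999 -0.016]
 [-0.933 -0.055  0.357]
 [-0.357 -0.004 -0.934]]
scene (np.float64(0.08922874458592467), np.float64(0.05))
side (np.float64(0.027403109125367364), np.float64(0.07))
```

View pics/lev2.png

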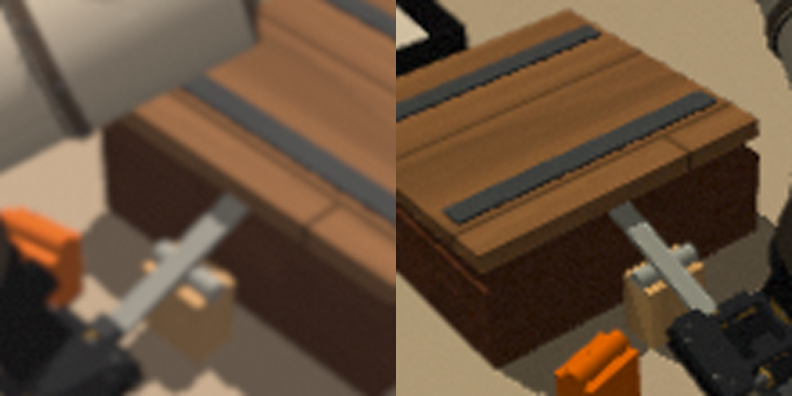

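The side view shows an open gap, lid bottom (757,138) against base top (757,152), which is about 0.05 rad. It needs to go further, to about 0.075.

Call:
apply_moves:
  steps:
    - [[0.0, 0.8, 0, 2.5, 0, -0.01, 0], [0.0, 0.8, 0, 2.5, 0, -0.01, 0], [0.0, 0.8, 0, 2.5, 0, -0.01, 0], [0.0, 0, 0, 0, 0, 0, 0]]

```text
time_s: 12.75
tcp_pos: [0.5257, -0.0692, 0.0467]
ee_rot: [[0.052, -0.999, -0.018], [-0.921, -0.055, 0.386], [-0.387, -0.004, -0.922]]
wrist_force: [-2.0, -3.2, 15.9]
gripper_width: 0.249
```

```bash
cat > gap.py <<'E'
from lid import *
# gap at press's right front corner in side view: brightness profile along column through corner
def gap(n="side"):
    p=capture(n); g=cv2.cvtColor(p["color"],cv2.COLOR_RGB2GRAY)
    for y in(-.149,-.14,-.13):
        q=world(PQ,np.array([[0,y,.14],[0,y,.06]]),0); u=proj(p,q); 
        ts=np.linspace(0,1,41); pts=u[0]+ts[:,None]*(u[1]-u[0])
        v=cv2.remap(g,pts[:,:1].astype(np.float32),pts[:,1:].astype(np.float32),cv2.INTER_LINEAR).ravel()
        print(y,"z140..60mm step2:",v.tolist())
E
python3 - <<'E'
from rel import *
from lid import *
from gap import gap
rel([.5275,-.0657,.117])
for n in("scene","side"):
    p,c=lidfit(n); print(n,c)
gap()
E
```

```text
t 12.75 tcp [ 0.5257 -0.0692  0.0467] w 0.249 F [-2.  -3.2 15.9] j [ -4.  30. -12. -28. -54.  25.]
shift mm [-30.4  -2.2 -63.5]
scene (np.float64(0.12329139170331116), np.float64(0.065))
side (np.float64(0.02111006345444133), np.float64(0.075))
-0.149 z140..60mm step2: [152, 151, 151, 137, 121, 117, 117, 116, 116, 114, 114, 110, 102, 117, 140, 151, 153, 154, 154, 154, 154, 154, 153, 145, 127, 101, 65, 45, 46, 48, 59, 63, 63, 60, 59, 59, 57, 57, 54, 54, 55]
-0.14 z140..60mm step2: [103, 90, 77, 63, 48, 44, 43, 43, 44, 44, 43, 52, 63, 95, 135, 150, 153, 152, 150, 125, 86, 56, 34, 23, 24, 24, 25, 25, 24, 24, 23, 22, 22, 23, 23, 24, 25, 25, 24, 24, 24]
-0.13 z140..60mm step2: [93, 90, 84, 63, 45, 45, 46, 45, 44, 45, 46, 50, 55, 96, 138, 81, 30, 27, 27, 26, 25, 25, 25, 26, 28, 26, 24, 25, 27, 27, 27, 26, 26, 25, 24, 25, 25, 26, 26, 26, 26]
```

Call:
apply_moves:
  steps:
    - [[0.0, 0.6, 0, 1.7, 0, 0, 0], [0.0, 0.6, 0, 1.7, 0, 0, 0], [0.0, 0, 0, 0, 0, 0, 0]]

```text
time_s: 13.38
tcp_pos: [0.5257, -0.0684, 0.0433]
ee_rot: [[0.052, -0.998, -0.018], [-0.92, -0.055, 0.387], [-0.387, -0.004, -0.922]]
wrist_force: [-2.0, -2.0, 16.4]
gripper_width: 0.251
```

```bash
python3 - <<'E'
from rel import *
from lid import *
rel([.5275,-.0657,.117],1.62)
for n in("scene","side"):
    p,c=lidfit(n); print(n,c)
x,y=(proj(p,[.57,.1128,.09])[0]-[65,60]).round().astype(int); im=p["color"][y:y+110,x:x+130,::-1]; cv2.imwrite("pics/lev3.png",cv2.resize(im,None,fx=5,fy=5,interpolation=cv2.INTER_CUBIC)); print(x,y, proj(p,world(PQ,np.array([[0,-.15,.09],[0,-.15,.111],[0,.15,.09],[0,.15,.111]]),0)).round(1).tolist())
E
```

```text
t 13.375 tcp [ 0.5257 -0.0684  0.0433] w 0.251 F [-2.  -2.  16.4] j [ -4.  30. -12. -28. -54.  26.]
shift mm [-30.9  -2.3 -66.9]
turn x + [-0.6194 -0.0042 -3.0735]
turn x - [-0.0027  0.3977  0.0064]
scene (np.float64(0.1398805311282899), np.float64(0.075))
side (np.float64(0.02693309201215266), np.float64(0.085))
182 108 [[269.4, 156.3], [269.5, 151.1], [193.2, 195.0], [192.5, 189.6]]
```

View pics/lev3.png

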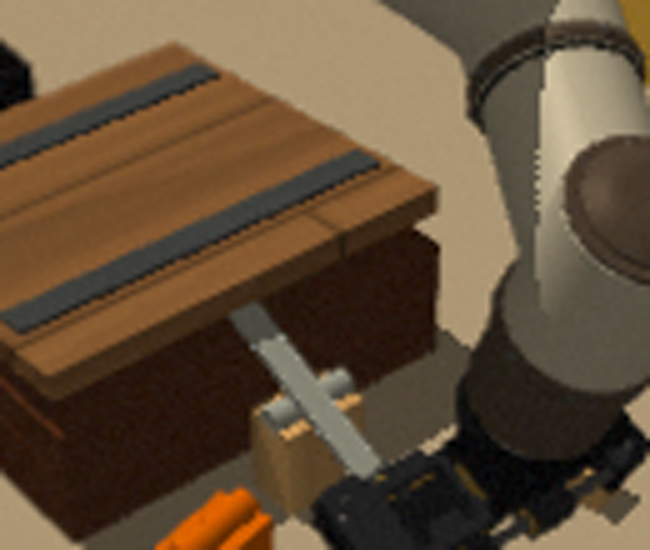

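The gap at the right corner is now 6 px, which is about 0.075 rad. Next I lower the tip off the lid by reversing the rotation, then withdraw.

Call:
apply_moves:
  steps:
    - [[0.0, -2.3, 0, -5.7, 0, 0.04, 0], [0.0, -2.1, 0, -5.8, 0, 0.04, 0], [0.0, -1.8, 0, -5.9, 0, 0.04, 0], [0.0, -1.6, 0, -6.0, 0, 0.04, 0], [0.0, -1.3, 0, -6.0, 0, 0.04, 0], [0.0, -1.1, 0, -6.1, 0, 0.04, 0], [0.0, -0.8, 0, -6.1, 0, 0.04, 0], [0.0, -0.5, 0, -6.2, 0, 0.04, 0], [0.0, -0.3, 0, -6.2, 0, 0.04, 0], [0.0, 0, 0, -6.2, 0, 0.038, 0], [0.0, 0, 0, 0, 0, 0, 0]]

```text
time_s: 14.95
tcp_pos: [0.5235, -0.0686, 0.1011]
ee_rot: [[0.053, -0.999, -0.002], [-0.999, -0.053, 0.002], [-0.002, 0.002, -1.0]]
wrist_force: [-0.5, -1.0, -3.7]
gripper_width: 0.25
```

```bash
python3 - <<'E'
from rel import *
from lid import *
rel([.525,-.19,.105],1.62)
ims=[]
for n in("scene","side"):
    p,c=lidfit(n); print(n,c)
    x,y=(proj(p,[.53,.09,.09])[0]-[55,55]).round().astype(int); im=p["color"][y:y+110,x:x+110,::-1]; ims.append(cv2.resize(im,None,fx=3.6,fy=3.6,interpolation=cv2.INTER_CUBIC))
cv2.imwrite("pics/un.png",np.hstack(ims))
E
```

```text
t 14.95 tcp [ 0.5235 -0.0686  0.1011] w 0.25 F [-0.5 -1.  -3.7] j [ 10.  21. -23.  -0. -45.  -7.]
shift mm [121.3   4.9  -4.1]
turn x + [-2.600e-03  2.600e-03 -3.138e+00]
turn x - [0.0016 0.0016 0.0036]
scene (np.float64(0.032621867333284094), np.float64(0.08))
side (np.float64(0.05272226744640118), np.float64(0.09))
```

View pics/un.png

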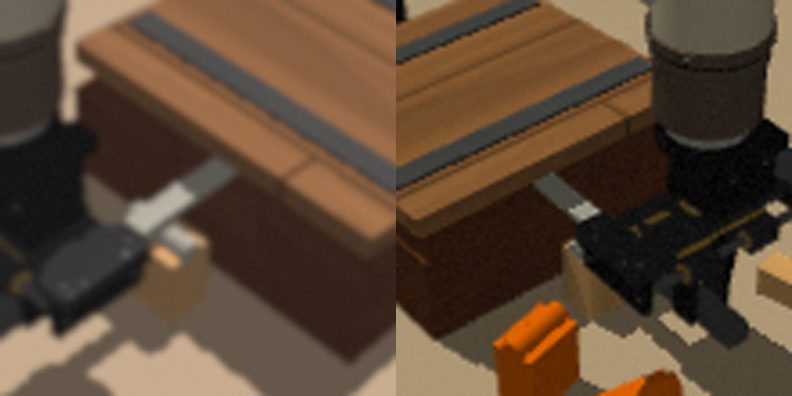

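Call:
apply_moves:
  steps:
    - [[0.0, 0, 0, -2, 0, 0, 0], [0.0, 15, 0, 0, 0, 0, 0], [0.0, 25, 0, 0, 0, 0, 0], [0.0, 35, 0, 0, 0, 0, 0], [0.0, 45, 0, 0, 0, 0, 0], [0.0, 45, 5, 0, 0, 0, 0], [0.0, 45, 10, 0, 0, 0, 0], [0.0, 45, 10, 0, 0, 0, 0], [0.0, 35, 10, 0, 0, 0, 0], [0.0, 10, 5, 0, 0, 0, 0], [0.0, 0, 0, 0, 0, 0, 0]]

```text
time_s: 16.52
tcp_pos: [0.4979, -0.3717, 0.1017]
ee_rot: [[0.049, -0.999, -0.003], [-0.999, -0.049, 0.002], [-0.003, 0.003, -1.0]]
wrist_force: [0.8, 0.1, -3.8]
gripper_width: 0.254
```

```bash
python3 - <<'E'
from rel import *
from bar import *
from lid import lidfit
rel([.50,-.37,.03],1.57)
s=sense();T=np.array(s["ee_rot"]);t=s["tcp_pos"]
tip=t+T@[-.212,0,.0184]
V=[];ims=[]
for n in("scene","side"):
    p,c=lidfit(n); print(n,c)
    u=proj(p,[tip])[0]; print("tip px pred",u.round(1))
    x,y=(u-[55,55]).round().astype(int); print("crop",x,y); im=p["color"][y:y+110,x:x+110,::-1]; ims.append(cv2.resize(im,None,fx=3.6,fy=3.6,interpolation=cv2.INTER_CUBIC))
    ms=masks_of(p,"bar_grip")
    if ms:
        m=ms[0]["pixels"]; a=np.argwhere(m)[:,::-1]; print(ms[0]["confidence"],ms[0]["box"]); 
cv2.imwrite("pics/wd.png",np.hstack(ims)); print(tip)
E
```

```text
t 16.525 tcp [ 0.4979 -0.3717  0.1017] w 0.254 F [ 0.8  0.1 -3.8] j [-22.  29. -10.  -0. -51.  25.]
shift mm [-1.4 -2.4 71.7]
turn x + [-0.0039  0.0049 -3.092 ]
turn x - [0.0032 0.0025 0.0496]
scene (np.float64(0.04560295873921272), np.float64(0.075))
tip px pred [184.9 215.1]
crop 130 160
0.59 [91.2, 213.4, 93.3, 68.5]
side (np.float64(0.020302306342000698), np.float64(0.085))
tip px pred [280.5 231.8]
crop 226 177
0.56 [279.0, 228.8, 76.7, 66.0]
[ 0.48750295 -0.15990955  0.08382797]
```

View pics/wd.png

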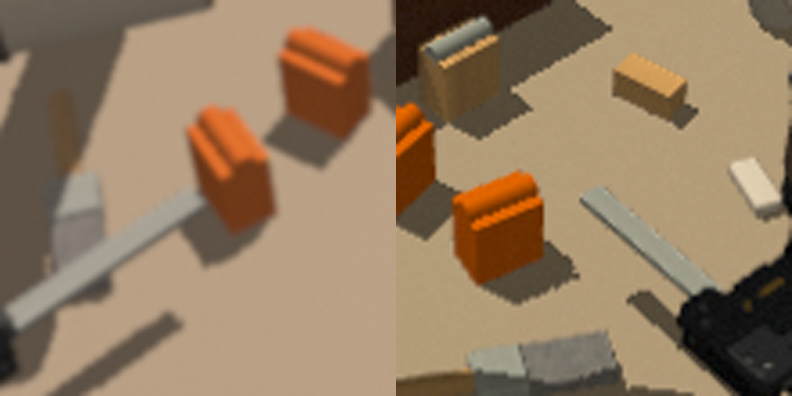

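The tip pixel matches the prediction, so the bar is still level in the grip, and the path is clear. I lay it near its original spot, a little to +x to stay off the brush.

Call:
apply_moves:
  steps:
    - [[0.0, 0, -17, 25, 0, 0, 0], [0.0, 0, 0, 30, 0, 0, 0], [0.0, 0, 0, 15, 0, 0, 0], [0.0, 0, 0, 7, 0, 0, 0], [0.0, 0, 0, 0, 0, 0, 0], [0.5, 0, 0, 0, 0, 0, 0], [0.5, 0, 0, 0, 0, 0, 0], [0.5, 0, 0, 0, 0, 0, 0], [0.5, 0, 0, -10, 0, 0, 0], [0.5, 0, 0, -40, 0, 0, 0], [0.5, 0, 0, -50, 0, 0, 0], [0.5, 0, 0, 0, 0, 0, 0]]

```text
time_s: 18.32
tcp_pos: [0.5188, -0.3717, 0.1313]
ee_rot: [[0.052, -0.999, 0.008], [-0.999, -0.052, -0.004], [0.004, -0.008, -1.0]]
wrist_force: [0.4, -0.1, 0.1]
gripper_width: 0.494
```

```bash
python3 - <<'E'
from rel import *
from lid import *
rel([.636,-.363,.13],1.80)
V={"bar_grip":[],"shim_grip":[]}
for n in("scene","side"):
    p,c=lidfit(n); print(n,c)
    for t in V:
        ms=masks_of(p,t); print(t,[(round(m["confidence"],2),m["box"]) for m in ms])
        if ms: V[t].append((p,ms[0]["pixels"].astype(float)))
for t,q0 in(("bar_grip",[.515,-.361,1.62]),("shim_grip",[.636,-.363,1.80])): print(t,fit(t,q0,V[t]))
E
```

```text
t 18.325 tcp [ 0.5188 -0.3717  0.1313] w 0.494 F [ 0.4 -0.1  0.1] j [-21.  28.  -6.   0. -55.  24.]
shift mm [  -2.6 -117.5    2.1]
turn x + [-0.0069  0.0106  2.9643]
turn x - [-0.0072 -0.0046 -0.1773]
scene (np.float64(0.03592391677253415), np.float64(0.075))
bar_grip [(0.6, [106.8, 238.4, 87.1, 65.7])]
shim_grip [(0.93, [140.1, 287.5, 49.4, 43.2])]
side (np.float64(0.025165789503414193), np.float64(0.09))
bar_grip [(0.71, [280.3, 245.5, 74.7, 63.2]), (0.32, [144.3, 118.5, 122.6, 67.3])]
shim_grip [(0.51, [358.8, 265.1, 20.3, 12.0])]
bar_grip (array([ 0.51572855, -0.36188159,  1.62845339]), np.float64(0.10682725091425832))
shim_grip (array([ 0.63539573, -0.36296192,  1.79770821]), np.float64(0.3336546483960592))
```

Call:
apply_moves:
  steps:
    - [[0.75, -1, -40, 0, 0, 0, 0], [0.75, -1, -40, 0, 0, 0, 0], [0.75, -1, -37, 0, 0, 0, 0], [0.75, 0, 0, 0, 0, 0, -0.09], [0.75, 0, 0, 0, 0, 0, -0.088], [0.75, 0, 0, 10, 0, 0, 0], [0.75, 0, 0, 0, 0, 0, 0]]

```text
time_s: 19.6
tcp_pos: [0.6314, -0.3607, 0.1127]
ee_rot: [[0.225, -0.974, -0.006], [-0.974, -0.225, 0.003], [-0.005, 0.005, -1.0]]
wrist_force: [-0.5, 0.5, 0.4]
gripper_width: 0.748
```

```bash
python3 - <<'E'
from rel import *
from fit import *
rel([.636,-.363,.025],1.80)
p=capture("wrist"); ms=masks_of(p,"shim_grip")
for m in ms:
    print(m["confidence"],m["box"])
print(np.round(proj(p,world([.636,-.363,1.80],np.vstack(M["shim_grip"]),.023)),0).tolist())
if ms: print(fit("shim_grip",[.636,-.363,1.8],[(p,ms[0]["pixels"].astype(float))]))
R0=render(p,[.636,-.363,1.8],"shim_grip")>.5
im=p["color"].copy()[:,:,::-1].copy()
cs,_=cv2.findContours(R0.astype(np.uint8),cv2.RETR_EXTERNAL,cv2.CHAIN_APPROX_NONE);cv2.drawContours(im,cs,-1,(0,255,0),1);cv2.imwrite("pics/w2.png",im)
E
```

```text
t 19.6 tcp [ 0.6314 -0.3607  0.1127] w 0.748 F [-0.5  0.5  0.4] j [-17.  37.   8.  -0. -61.  30.]
shift mm [ 3.7 -4.4 87.6]
turn x + [ 0.0075 -0.008   3.1397]
turn x - [ 0.0051  0.0048 -0.0019]
0.68 [236.9, 178.9, 32.7, 113.9]
[[235.0, 176.0], [234.0, 179.0], [266.0, 176.0], [266.0, 178.0], [237.0, 284.0], [237.0, 289.0], [265.0, 284.0], [265.0, 289.0], [234.0, 181.0], [232.0, 188.0], [266.0, 181.0], [268.0, 188.0], [235.0, 203.0], [233.0, 212.0], [266.0, 203.0], [267.0, 212.0]]
(array([ 0.63607664, -0.36365046,  1.7902538 ]), np.float64(0.27776863074867764))
```

View pics/w2.png

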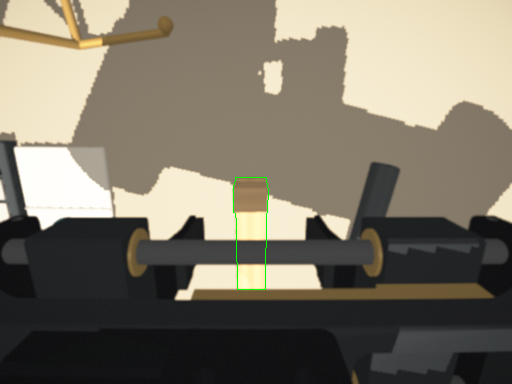

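The projected outline sits on the tab and strip, tab at px (250,195). I descend and grip.

Call:
apply_moves:
  steps:
    - [[0.75, 2, -2.5, 20, 0, 0, 0], [0.75, 2, -2, 30, 0, 0, 0], [0.75, 0, 0, 25, 0, 0, 0], [0.75, 0, 0, 12, 0, 0, 0], [0.75, 0, 0, 0, 0, 0, 0], [0.0, 0, 0, 0, 0, 0, 0], [0.0, 0, 0, 0, 0, 0, 0], [0.0, 0, 0, 0, 0, 0, 0], [0.0, 0, 0, 0, 0, 0, 0]]

```text
time_s: 20.82
tcp_pos: [0.6377, -0.3638, 0.0282]
ee_rot: [[0.227, -0.974, -0.002], [-0.974, -0.227, 0.002], [-0.002, 0.002, -1.0]]
wrist_force: [-0.1, -0.3, 1.0]
gripper_width: 0.384
```

Call:
apply_moves:
  steps:
    - [[0.0, 0, 0, -5, 0, 0, 0], [0.0, 0, 0, -20, 0, 0, 0], [0.0, 0, 0, -40, 0, 0, 0], [0.0, 0, 0, -40, 0, 0, 0], [0.0, 0, 0, 0, 0, 0, 0]]

```text
time_s: 21.45
tcp_pos: [0.6405, -0.3653, 0.1399]
ee_rot: [[0.228, -0.974, 0.008], [-0.974, -0.228, -0.003], [0.005, -0.007, -1.0]]
wrist_force: [-0.2, -0.3, -0.1]
gripper_width: 0.339
```

```bash
cat > shim.py <<'E'
from fit import *
def tippx(n,L=.107):
    s=sense();T=np.array(s["ee_rot"]);t=s["tcp_pos"]
    return T,t
E
python3 - <<'E'
from rel import *
# final TCP target: shim_grip at press (-27,-95); z: shim underside 92 -> grip z .115 -> TCP = +.002+...
from fit import world
PQ=[.5174,.1128,1.6403]
for x in(-.027,-.15): print(x,world(PQ,np.array([[x,-.095,0]]),0).round(4))
w=world(PQ,np.array([[-.15,-.095,0]]),0)[0]
rel([w[0],w[1],.13],1.6403)
E
```

```text
-0.027 [[0.614  0.0925 0.    ]]
-0.15 [[ 0.6226 -0.0302  0.    ]]
t 21.45 tcp [ 0.6405 -0.3653  0.1399] w 0.339 F [-0.2 -0.3 -0.1] j [-17.  37.  11.   0. -64.  30.]
shift mm [-330.4  -58.7    8.7]
turn x + [ 0.0062 -0.0111 -2.9814]
turn x - [-0.0074 -0.0041  0.1602]
```

```bash
python3 - <<'E'
from rel import *
from fit import *
s=sense();T=np.array(s["ee_rot"]);t=s["tcp_pos"]
V=[];ims=[]
for n in("scene","side"):
    p=capture(n); ms=masks_of(p,"shim_grip"); print(n,[(round(m["confidence"],2),m["box"]) for m in ms])
    H["shim_grip"]=t[2]-.005
    u=proj(p,world([t[0],t[1],1.80],np.array([[.107,.015,-.013],[.107,-.015,-.013],[.107,-.015,-.023],[.03,.015,-.013],[.03,-.015,-.013]]),t[2]-.005)); print(u.round(1).tolist())
    x,y=(u.mean(0)-[50,50]).round().astype(int); print("crop",x,y)
    im=p["color"][y:y+100,x:x+100,::-1]; im=cv2.resize(im,None,fx=4,fy=4,interpolation=cv2.INTER_CUBIC)
    for a in u: cv2.circle(im,tuple(((a-[x,y]+.5)*4).astype(int).tolist()),2,(0,0,255),-1)
    ims.append(im)
cv2.imwrite("pics/sh.png",np.hstack(ims))
E
```

```text
scene [(0.69, [159.2, 261.3, 24.1, 16.9])]
[[171.0, 259.4], [181.1, 266.6], [181.8, 269.2], [144.9, 284.5], [154.9, 292.5]]
crop 117 224
side [(0.69, [342.9, 226.4, 12.5, 11.8])]
[[340.4, 226.5], [346.4, 220.3], [345.8, 222.9], [366.5, 240.9], [372.2, 234.2]]
crop 304 179
```

View pics/sh.png

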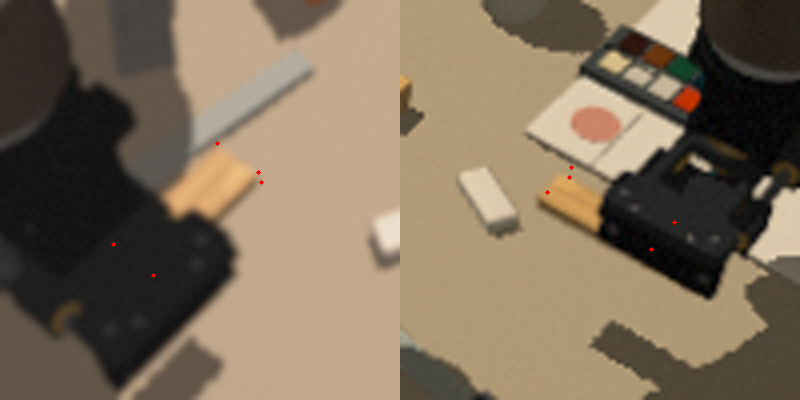

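The shim is held and off the table. Its end corners sit slightly lower than predicted, so I triangulate them.

```bash
python3 - <<'E'
from tri import *
s=sense();T=np.array(s["ee_rot"]);t=s["tcp_pos"]
ps=[capture("scene"),capture("side")]
for a,b in(((170.3,260.3),(338.6,228.6)),((180.8,267.8),(344.9,222.3))):
    X=tri(ps,[a,b]); print(X.round(4), "tool mm",(T.T@(X-t)*1000).round(1), [ (proj(p,[X])[0]-u).round(1).tolist() for p,u in zip(ps,(a,b))])
print(t)
E
```

```text
[ 0.5976 -0.2643  0.1153] tool mm [-105.6   16.    17.2] [[0.3, -0.4], [0.3, 0.3]]
[ 0.628  -0.2573  0.1147] tool mm [-105.6  -15.3   17.7] [[0.2, -0.3], [0.2, 0.2]]
[ 0.6371561  -0.36365496  0.13203734]
```

Call:
apply_moves:
  steps:
    - [[0.0, 0, 0, 0, 0, 0, 0.08], [0.0, 0, 0, 0, 0, 0, 0.08], [0.0, -30, 0, 0, 0, 0, 0], [0.0, -50, -1.5, 0, 0, 0, 0], [0.0, -55, -2, 0, 0, 0, 0], [0.0, -55, -2, 0, 0, 0, 0], [0.0, -55, -2, 0, 0, 0, 0], [0.0, -50, -1, 4, 0, 0, 0], [0.0, -35, 0, 4, 0, 0, 0], [0.0, 0, 0, 0, 0, 0, 0], [0.0, 0, 0, 0, 0, 0, 0], [0.0, 0, 0, 0, 0, 0, 0]]

```text
time_s: 23.25
tcp_pos: [0.6236, -0.0353, 0.1252]
ee_rot: [[0.067, -0.998, -0.003], [-0.998, -0.067, 0.002], [-0.002, 0.003, -1.0]]
wrist_force: [0.2, 0.5, -0.5]
gripper_width: 0.34
```

```bash
python3 - <<'E'
from rel import *
from fit import *
capture("side");capture("side")
w=world([.5174,.1128,1.6403],np.array([[-.026,-.095,0]]),0)[0]
rel([w[0],w[1],.120],1.6403)
s=sense();T=np.array(s["ee_rot"]);t=s["tcp_pos"];PQ=[.5174,.1128,1.6403]
ims=[]
A=np.array([t+T@np.array(v) for v in([-.1056,.0155,.0175],[-.1056,-.0155,.0175],[-.1056,.0155,.0275],[-.1056,-.0155,.0275])])
B=world(PQ,np.array([[0,-.05,.09],[0,-.15,.09],[0,-.15,.1125],[.30,-.15,.09]]),0)
for n in("scene","side"):
    p=capture(n); u=proj(p,A);v=proj(p,B);x,y=(v[:2].mean(0)-[50,50]).round().astype(int)
    im=cv2.resize(p["color"][y:y+100,x:x+100,::-1],None,fx=4,fy=4,interpolation=cv2.INTER_CUBIC)
    for a,c in [(a,(0,0,255)) for a in u]+[(a,(0,255,0)) for a in v]: cv2.circle(im,tuple(((a-[x,y]+.5)*4).astype(int).tolist()),2,c,-1)
    ims.append(im); print("crop",x,y,u.round(1).tolist())
cv2.imwrite("pics/sp.png",np.hstack(ims))
E
```

```text
t 23.35 tcp [ 0.6236 -0.0353  0.1254] w 0.34 F [-0.2 -0.1 -0.7] j [ 12.  28.  -8.  -0. -54.  -8.]
shift mm [-129.1    0.9    5.6]
turn x + [ 0.0032 -0.004   3.1393]
turn x - [ 0.0026  0.002  -0.0023]
crop 254 139 [[284.9, 189.8], [294.0, 196.3], [284.7, 192.5], [293.8, 199.0]]
crop 208 112 [[263.3, 167.2], [270.8, 163.4], [263.3, 169.7], [270.7, 165.9]]
```

View pics/sp.png

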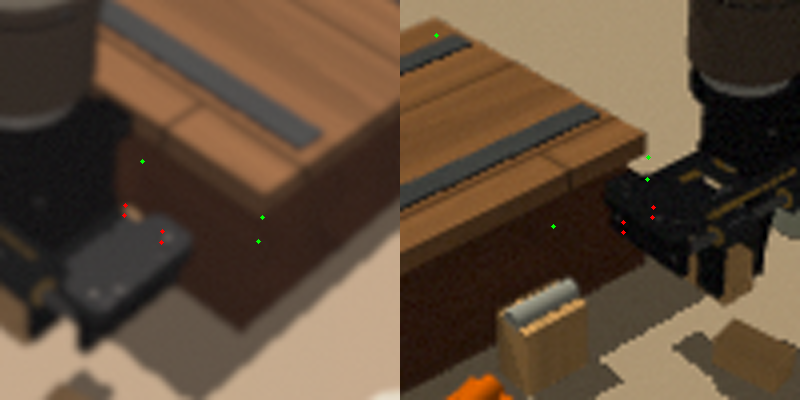

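Call:
apply_moves:
  steps:
    - [[0.0, 0, 0.5, 3.5, 0, 0, 0], [0.0, -20, 0.4, 0, 0, 0, 0], [0.0, -20, 0, 0, 0, 0, 0], [0.0, -15, 0, 0, 0, 0, 0], [0.0, -15, 0, 0, 0, 0, 0], [0.0, -10, 0, 0, 0, 0, 0], [0.0, 0, 0, 0, 0, 0, 0], [0.0, 0, 0, 0, 0, 0, 0]]

```text
time_s: 24.45
tcp_pos: [0.6171, 0.0453, 0.1221]
ee_rot: [[0.069, -0.998, -0.003], [-0.998, -0.069, 0.002], [-0.002, 0.003, -1.0]]
wrist_force: [1.0, 0.0, -0.2]
gripper_width: 0.342
```

```bash
python3 - <<'E'
from rel import *
from fit import *
w=world([.5174,.1128,1.6403],np.array([[-.029,-.095,0]]),0)[0]
rel([w[0],w[1],.120],1.6403)
p=capture("scene"); ms=masks_of(p,"shim_grip"); print([(round(m["confidence"],2),m["box"]) for m in ms])
print(sense()["moment"])
E
```

```text
t 24.45 tcp [0.6171 0.0453 0.1221] w 0.342 F [ 1.   0.  -0.2] j [ 19.  27.  -9.  -0. -54. -15.]
shift mm [-45.3  -0.2   2.2]
turn x + [ 0.0032 -0.0041  3.1407]
turn x - [ 0.0026  0.002  -0.0009]
[(0.51, [250.7, 177.4, 25.6, 33.0])]
[ 0.0101986  -0.0465625   0.00873093]
```

There is no resistance with the tip about 33 mm in. I continue to the final depth.

Call:
apply_moves:
  steps:
    - [[0.0, -12, 0, 0, 0, 0, 0], [0.0, -12, 0, 0.5, 0, 0, 0], [0.0, -12, 0, 0.5, 0, 0, 0], [0.0, -9, 0, 0.5, 0, 0, 0], [0.0, 0, 0, 0, 0, 0, 0], [0.0, 0, 0, 0, 0, 0, 0]]

```text
time_s: 25.3
tcp_pos: [0.614, 0.0905, 0.1207]
ee_rot: [[0.069, -0.998, -0.003], [-0.998, -0.069, 0.002], [-0.002, 0.003, -1.0]]
wrist_force: [-0.5, -1.0, -1.0]
gripper_width: 0.347
```

```bash
python3 - <<'E'
from rel import *
from fit import *
w=world([.5174,.1128,1.6403],np.array([[-.029,-.095,0]]),0)[0]
rel([w[0],w[1],.1195],1.6403); print(sense()["moment"])
ims=[]
for n in("scene","side"):
    p=capture(n); v=proj(p,[[.61,.09,.1]])[0]; x,y=(v-[50,50]).round().astype(int)
    ims.append(cv2.resize(p["color"][y:y+100,x:x+100,::-1],None,fx=4,fy=4,interpolation=cv2.INTER_CUBIC))
cv2.imwrite("pics/si.png",np.hstack(ims))
E
```

```text
t 25.3 tcp [0.614  0.0905 0.1207] w 0.347 F [-0.5 -1.  -1. ] j [ 23.  28.  -9.  -0. -54. -19.]
shift mm [ 0.  -0.2  1.2]
turn x + [ 3.1000e-03 -4.0000e-03  3.1411e+00]
turn x - [ 0.0026  0.002  -0.0005]
[ 0.04399151 -0.0635178   0.06934521]
```

View pics/si.png

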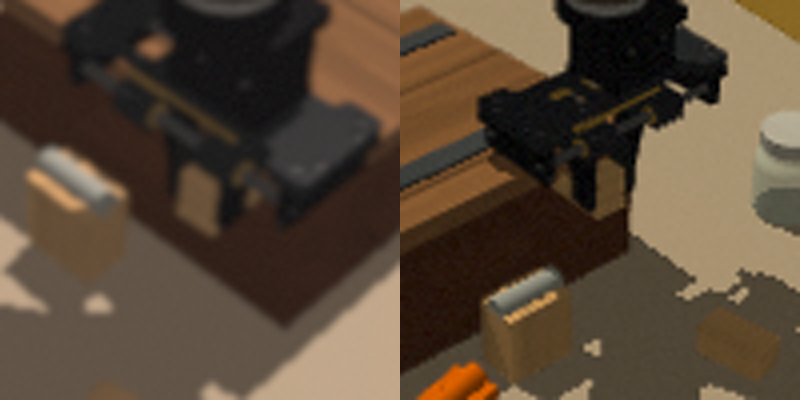

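Call:
apply_moves:
  steps:
    - [[0.0, 0, 0, 1, 0, 0, 0], [0.0, 0, 0, 0.7, 0, 0, 0], [0.0, 0, 0, 0, 0, 0, 0], [0.42, 0, 0, 0, 0, 0, 0], [0.5, 0, 0, 0, 0, 0, 0], [0.6, 0, 0, 0, 0, 0, 0], [0.6, 0, 0, 0, 0, 0, 0], [0.6, 0, 0, -5, 0, 0, 0], [0.6, 0, 0, -15, 0, 0, 0], [0.6, 5, 0, -30, 0, 0, 0], [0.6, 40, 0, -30, 0, 0, 0], [0.6, 50, 0, -10, 0, 0, 0]]

```text
time_s: 26.9
tcp_pos: [0.6223, -0.0046, 0.2129]
ee_rot: [[0.072, -0.997, 0.004], [-0.997, -0.072, 0.003], [-0.002, -0.004, -1.0]]
wrist_force: [-1.1, 0.2, -0.5]
gripper_width: 0.598
```

Call:
apply_moves:
  steps:
    - [[0.6, 50, 0, -10, 0, 0, 0], [0.6, 50, 0, 0, 0, 0, 0], [0.6, 50, 0, 0, 0, 0, 0], [0.6, 0, 0, 0, 0, 0, 0]]

```text
time_s: 27.4
tcp_pos: [0.6311, -0.1575, 0.2195]
ee_rot: [[0.064, -0.998, -0.001], [-0.998, -0.064, 0.001], [-0.001, 0.001, -1.0]]
wrist_force: [0.0, 0.7, 0.5]
gripper_width: 0.596
```

```bash
python3 - <<'E'
from rel import *
from fit import *
from lid import lidfit
rel([.6,0,.2]); PQ=[.5174,.1128,1.6403]; H["shim_grip"]=.113
ims=[]
q0=[*world(PQ,np.array([[-.029,-.095,0]]),0)[0][:2],1.64]
for n in("scene","side"):
    p,c=lidfit(n); print(n,c)
    ms=masks_of(p,"shim_grip"); print([(round(m["confidence"],2),m["box"]) for m in ms], [(round(m["confidence"],2),m["box"]) for m in masks_of(p,"bar_grip")])
    A=world(q0,np.array([[-.013,.015,-.013],[-.013,-.015,-.013],[-.013,-.015,-.023],[-.011,.015,.013],[-.011,-.015,.013],[.011,.015,.013],[.011,-.015,.013]]),.113); u=proj(p,A)
    v=proj(p,[[.60,.09,.1]])[0]; x,y=(v-[40,40]).round().astype(int)
    im=cv2.resize(p["color"][y:y+80,x:x+80,::-1],None,fx=5,fy=5,interpolation=cv2.INTER_CUBIC)
    for a in u: cv2.circle(im,tuple(((a-[x,y]+.5)*5).astype(int).tolist()),2,(0,255,0),-1)
    ims.append(im)
cv2.imwrite("pics/fin.png",np.hstack(ims))
E
```

```text
t 27.4 tcp [ 0.6311 -0.1575  0.2195] w 0.596 F [0.  0.7 0.5] j [  0.  25.   3.  -0. -67.   4.]
shift mm [-159.1   20.9   19.7]
scene (np.float64(0.037449438523747935), np.float64(0.075))
[(0.85, [288.0, 181.3, 24.9, 16.1])] [(0.7, [105.9, 236.0, 85.4, 68.3]), (0.42, [287.5, 179.5, 25.8, 19.3])]
side (np.float64(0.017758432279750935), np.float64(0.085))
[(0.53, [251.8, 159.0, 19.6, 13.0])] [(0.69, [280.8, 245.1, 76.4, 62.9])]
```

View pics/fin.png

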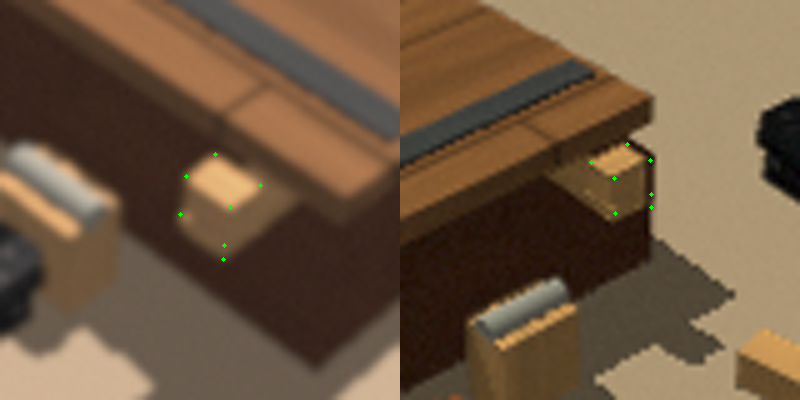

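```bash
python3 -c "
from h import *
print(r.finish_job())"
```

```text
the job is handed in; nothing more can be done
None
```

The lid was levered up, the bar laid down, and the shim is under the raised lid. I handed the job in at about 27 s of the 67 s limit; it reports no verdict.

**What I did:** I held the bar by its handle and put its tip in the notch. I levered the lid over the ridge to about 0.075 rad, then drew the bar out and laid it flat near where it started. I took the shim by its tab, slid it straight in beside the notch without feeling resistance, let go and backed away.

**Last checks:**
- **Lid:** the silhouette fits gave 0.075 rad (scene) and 0.085 rad (side). The side view read about 0.01–0.02 high throughout.
- **Bar:** both cameras still showed it on the table where I laid it. A fit right after laying it put it at about (0.516, −0.362), clear of the press and the fulcrum block.
- **Shim:** the visible tab matched its expected place within about 1 px. That means flat on the base, centre roughly 18 mm behind the front face, at about y = −95 mm in the press frame.
- **Forces:** readings stayed low, with at most about 17 N at the wrist while levering.

**Not confirmed or off plan:**
- The contact forces that step 1 is judged on cannot be read. I inferred them from the wrist force and the lid rising.
- I did not remeasure the shim's tilt on its own.
- I viewed 17 pictures, well over the budget of 10.

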